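Find the concealed catch and reset the dishwasher control box

TASK

The service cover of the dishwasher's control box is held shut by a concealed catch: a push plate set just below the surface, somewhere along the flat steel panel in front of the cover. With closed fingertips start on the plain metal at the panel's right-hand end (seen from the robot) and feel lightly along to the left until you find the catch, then press it right down so that the cover springs up by itself. Then press the red reset button inside right in and let it come out again; leave the black button alone, pick nothing up, and do not push the loose parts about.

Things in the scene. Friction and masses are not known exactly. Their poses are not given: they have to be found in the camera images.
- housing: Control box of a dishwasher, brushed steel, 270 mm deep (x) by 400 mm wide (y) by 95 mm high, fixed to the bench. Origin at the centre of its underside; own x points from the front to the back, y to the left, z up. Its level top is the front panel (x -135 to -55 mm, the full width) and behind it the service cover (x -54 to +126 mm).
- panel_mid (a point): Middle of the top face of the front panel, 95 mm above the bench; axes as the box. The panel is rigid and flat, 80 mm (x) by 400 mm (y), except for the push plate of the catch, centred on x = 0 and anywhere from y = -50 to +50 mm from here, new each time and not reported. The right-hand end, y below -85 mm, is plain metal always; so is the left, where the relay stands.
- catch (a joint): Travel of the catch's push plate, m: 0 at rest, 0.006 right down. Flat steel plate with a thin dark gap round it in an opening 44 mm (x) by 60 mm (y), its face 2 mm below the panel at rest and 8 mm below right down. A spring resists, 2 N at first, about 5 N right down. At about 0.004 the bolt lets the cover go. It comes up again when let go.
- bay_mid (a point): Point level with the button tops, 80 mm above the bench, in the middle of the bay under the cover; axes as the box. The bay's walls end 90 mm above the bench; the buttons stand on a bracket in it, one on each side of this point (40 to 75 mm off in y, within 10 mm in x), red left or right. Their collars end at 70 mm; all else in the bay is below 58 mm, but for the bolt's nose at the front wall (83 mm).
- cover (a joint): Angle of the service cover, a steel sheet 180 by 392 mm hinged along the back of the box, rad: 0 shut and level, 1.9 fully open, leaning back beyond upright. Once unlatched a spring swings it right open in about 2 s.
- reset (a joint): Travel of the red reset button, m: 0 out, 0.006 pressed right in (a spring resists, 5 N right in); it comes out again when let go.
- reset_top (a point): Centre of the top face of the red reset button, a round cap 28 mm across in a grey collar 44 mm across, that is pressed straight down; it is under the shut cover at first.
- drain (a joint): Travel of the black button, m: 0 out, 0.006 pressed right in. Must not be pressed.
- drain_top (a point): Centre of the top face of the black button, like the red one but with a black cap, in the same bay.
- relay: Loose spare relay, pale cube 22 by 28 by 27 mm with an orange mark, that stands on the left-hand end of the front panel. Origin at the centre of its underside.
- capacitor: Loose aluminium motor capacitor standing on the bench, 40 mm across, 86 mm high. Origin at the centre of its underside.
- screwdriver: Loose screwdriver with a green handle, 210 mm long, lying on the bench.
- jar: Loose amber glass jar with a steel lid, 56 mm across, 75 mm high. Origin at the centre of its underside.
- meter: Loose dark grey multimeter lying flat, 85 by 165 by 40 mm. Origin at the centre of its underside.
- valve: Loose brass water valve with a black coil on top, about 86 by 40 by 64 mm. Origin at the centre of its underside.

How it is judged:
On the way, in this order (a step that is already met when the one before it is completed fails the run):
1. the fingertips touch the plain right-hand end of the front panel, the cover still shut (contact force between the fingers and housing above 0.4 N and y of the grasp point in the frame of housing below -0.08 m and x of the grasp point in the frame of housing below -0.045 m and value of joint cover below 0.05 rad), for 0.05 s.
2. the fingertips touch the panel farther left, where the catch may be, with the catch not yet pressed (contact force between the fingers and anything else above 0.4 N and y of the grasp point in the frame of housing above -0.078 m and x of the grasp point in the frame of housing below -0.045 m and z of the grasp point in the frame of housing below 0.14 m and value of joint catch below 0.002 m and value of joint cover below 0.05 rad), for 0.05 s.
3. the catch is pressed down, by 3.5 mm or more (value of joint catch above 0.0035 m), for 0.05 s.
4. the cover springs open, beyond 1.5 rad (value of joint cover above 1.5 rad), for 0.2 s.
5. the red reset button is pressed in, by 4 mm or more (value of joint reset above 0.004 m), for 0.05 s.
At the end, for the whole second after the job is handed in: The cover stands open (beyond 1.5 rad) and still, after the catch and then the red button were pressed; the catch and both buttons are out again (within 1.5 mm) (value of joint cover above 1.5 rad and value of joint each of reset, drain, catch below 0.0015 m and velocity of joint cover below 0.1 rad/s); the robot touches nothing.
It fails at once if the black button is pressed (more than 3 mm) (value of joint drain above 0.003 m).
It fails at once if the box or its panel is pressed with more than 60 N (contact force between the fingers and housing above 60 N).
It fails at once if a loose part is lifted, carried or pushed more than 20 mm (distance of any of relay, capacitor, screwdriver, jar, meter, valve from where it was at the start of the episode above 0.02 m).
It also fails if it takes over 64 s, if anything falls off the work surface, if the arm or the gripper's body presses on something with over 40 N, if the wrist force passes 120 N, or if a joint passes its speed limit or range.

ROBOT

A 7-joint arm with a two-finger parallel gripper is mounted at the origin on the work surface. World frame = base frame: x ahead of the robot, y to its left, z up, the work surface at z = 0. Lengths are in m, angles in rad, forces in N, time in s.
With the tool pointing down it reaches from about 0.375 to 0.925 m from the base axis. Payload 3.1 kg.
Tool frame: the origin (TCP) lies between the finger pads; the fingertips stand 19 mm ahead of it and the grasp point (between the pads) is the TCP; z points along the fingers, y is the direction in which the jaws open and shut (so a half turn about z gives the same grasp; the last joint's range is limited). The gripper opens to 85 mm and grips with 20 to 120 N. Pads are 22 mm wide; open, the fingers measure 114 mm over their backs; the gripper's body (76 mm by 85 mm) begins 54 mm behind the grasp point. The pads swing forward as they close: fully open they stand 13 mm farther back than shut.
Start: joints at [-1.423, 0.383, 0.044, 1.598, -0.018, 1.161, -0.05], TCP at [0.158, 0.63, 0.25] pointing down, gripper open.
Joint ranges: [-2.61, 2.61], [-0.41, 2.15], [-1.48, 1.57], [0, 2.5], [-1.57, 4.71], [0.05, 1.97], [-2.85, 2.85]. Speed limits (rad/s): [2.79, 2.79, 3.14, 3.14, 3.14, 3.14, 3.14].

INTERFACE

Orientations are given as a unit quaternion [x, y, z, w].
In Python, from bench import move_ptp, movel, move_j, move_gripper, pause, inverse_kinematics, read_camera, camera_params, MotionError, sign_off, look_for, tip_of, read_time_s, read_qpos, read_joint_vel, read_effort, read_eef_pos, read_tcp_rot, read_ft_force, read_ft_torque, read_finger_gap gives the robot as it stands. Calls block until the motion is done:
- move_ptp(position, orientation): joint-space move of the TCP to a pose.
- movel(position, orientation=None, speed=0.15): straight line of the TCP; orientation=None keeps the orientation; speed is the mean speed in m/s.
- move_j(angles): joint-space move.
- move_gripper(opening, effort=None): finger opening in m; effort is the grip in N (None keeps the last); returns when the fingers have stopped.
- pause(seconds).
- inverse_kinematics(position, orientation): joint angles nearest the present ones, or None.
- read_camera(name): name is "scene" or "top" or "wrist"; returns the picture (420x560x3 uint8, red, green, blue); there is no depth.
- camera_params(name): a dict with "K" (3x3 intrinsics, pixels), "camera_from_world" (4x4, takes a point from world to camera coordinates). Camera axes: x right, y down, z forward; pixel columns grow to the right and rows downward; lengths in m; the calibration is good to about 2 mm. A picture is of the moment at which its call begins: read the wrist's pose just before it. camera_params takes no time and is no camera call; for the wrist camera it gives the pose at the moment of the call.
A pose or a line that the arm cannot do raises MotionError and nothing moves.
- sign_off(): hands the job in, once; it reports no verdict.
Trained networks look in the newest picture that a camera, given by its name, has taken for a name from the list of things; names that differ only in an ending like _2 or _b are one class to them, and where a whole thing is asked for, a point or a joint stands for the part that bears it (a point fixed in the world has none). Each returns a list of dicts, best first, with "confidence" (0 to 1); they miss things now and then, are a little off and sometimes report something else, mostly with a low value. They report only what shows in the picture. A call takes as long as a camera call.
- look_for(camera, name): "at" ([column, row] in pixels, amid what is visible of it).
- tip_of(camera, name): "at" ([column, row] in pixels: a listed point, or the origin of a listed thing).
Readings, each from a call of its own:
- read_time_s(): time.
- read_qpos(): joint angles.
- read_joint_vel(): joint speeds.
- read_effort(): joint torques, N m.
- read_eef_pos(): TCP position.
- read_tcp_rot(): TCP orientation.
- read_ft_force(): force on the tool from outside, world axes, zero at the start.
- read_ft_torque(): the same for the moment, N m.
- read_finger_gap(): finger opening in m.
Only numpy, scipy, OpenCV 4.12 (cv2) and the standard library are available. Lean on these libraries where they do the work, as an engineer would, in place of code of your own. Each camera call takes 0.05 s, during which the arm holds its last target.

## Working session

There is one attempt and no reset: what is moved stays moved. The work goes in short steps, each a Python script; the robot and the scene stay as the last script left them, time stands still between calls to the robot, and variables do not carry over. Pictures are saved under pics/ and viewed, and the job is handed in when it is done.

```bash
ls; mkdir -p pics; python3 - <<'E'
from bench import *
import cv2,numpy as np
for c in ["scene","top","wrist"]:
    im=read_camera(c); cv2.imwrite(f"pics/{c}0.png",im[:,:,::-1])
    p=camera_params(c); print(c,np.round(p["K"],1).tolist(),np.round(p["camera_from_world"],3).tolist())
    for n in ["panel_mid","housing","relay","bay_mid","capacitor","jar","meter","valve","screwdriver"]:
        try:
            r=tip_of(c,n); print(n,[(np.round(d["at"],1).tolist(),round(d["confidence"],2)) for d in r[:2]])
        except Exception as e: print(n,e)
print(read_time_s(),read_eef_pos(),read_tcp_rot(),read_finger_gap())
E
```

```text
pics
scene [[428.2, 0.0, 281.7], [0.0, 428.2, 211.7], [0.0, 0.0, 1.0]] [[-0.526, 0.85, 0.018, 0.267], [0.621, 0.398, -0.675, -0.287], [-0.581, -0.344, -0.738, 1.469], [0.0, 0.0, 0.0, 1.0]]
panel_mid []
housing [([249.9, 230.1], 0.59)]
relay [([321.1, 204.6], 0.69), ([129.7, 194.2], 0.52)]
bay_mid [([240.1, 215.4], 0.64)]
capacitor [([438.0, 271.8], 0.56)]
jar [([203.1, 146.2], 0.86), ([318.9, 204.6], 0.29)]
meter [([427.1, 333.2], 0.78), ([440.3, 269.4], 0.42)]
valve [([131.9, 195.0], 0.63)]
screwdriver [([173.3, 176.6], 0.54)]
top [[449.4, 0.0, 284.0], [0.0, 449.4, 212.0], [0.0, 0.0, 1.0]] [[-0.017, -1.0, 0.002, 0.012], [-0.996, 0.017, -0.082, 0.57], [0.082, -0.004, -0.997, 1.259], [0.0, 0.0, 0.0, 1.0]]
panel_mid [([304.6, 244.2], 0.85)]
housing [([307.7, 212.0], 0.91)]
relay [([249.3, 243.5], 0.47)]
bay_mid [([313.9, 197.8], 0.65)]
capacitor [([142.6, 267.4], 0.62)]
jar []
meter [([127.9, 200.1], 0.62)]
valve [([432.2, 183.8], 0.69)]
screwdriver [([413.7, 220.2], 0.62), ([308.2, 210.1], 0.39)]
wrist [[340.0, 0.0, 282.0], [0.0, 340.0, 212.4], [0.0, 0.0, 1.0]] [[0.245, 0.97, 0.0, -0.652], [0.922, -0.233, 0.31, -0.04], [0.3, -0.075, -0.951, 0.38], [0.0, 0.0, 0.0, 1.0]]
panel_mid []
housing []
relay []
bay_mid []
capacitor [([177.7, 396.7], 0.6)]
jar []
meter []
valve []
screwdriver []
1.5 [0.1581396  0.63047211 0.25024017] [ 1.22553518e-01  9.92461906e-01 -1.67994269e-05 -1.42579222e-05] 0.08556580817910303
```

View pics/top0.png

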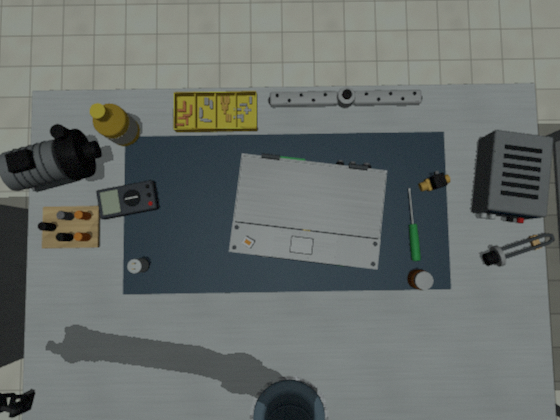

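View pics/scene0.png

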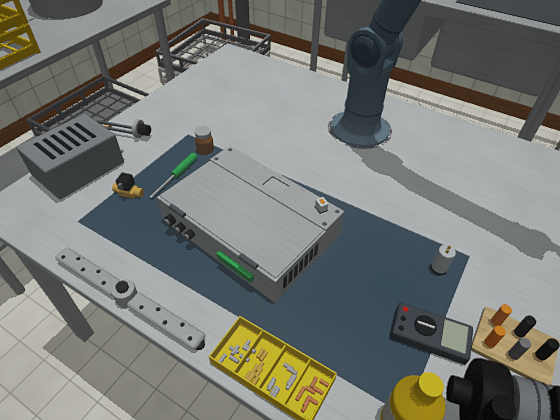

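View pics/wrist0.png

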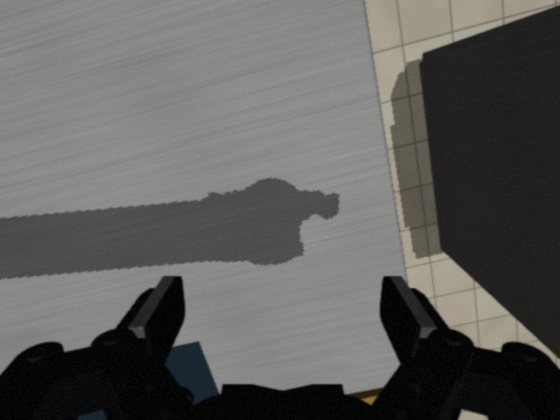

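```bash
cat > h.py <<'E'
from bench import *
import cv2,numpy as np
def ray(c,uv,z,p=None):
    p=p or camera_params(c); T=np.array(p["camera_from_world"]);R=T[:3,:3];t=T[:3,3]
    o=-R.T@t; d=R.T@np.linalg.solve(np.array(p["K"]),[uv[0],uv[1],1.])
    return o+d*(z-o[2])/d[2]
def proj(c,P,p=None):
    p=p or camera_params(c);T=np.array(p["camera_from_world"]);q=np.array(p["K"])@(T[:3,:3]@np.array(P)+T[:3,3]);return q[:2]/q[2]
E
python3 - <<'E'
from h import *
im=cv2.imread("pics/top0.png"); c=im[130:290,210:460]; cv2.imwrite("pics/topz.png",cv2.resize(c,None,fx=3.2,fy=3.2,interpolation=cv2.INTER_CUBIC))
im=cv2.imread("pics/scene0.png"); c=im[120:310,140:370]; cv2.imwrite("pics/scenez.png",cv2.resize(c,None,fx=3,fy=3,interpolation=cv2.INTER_CUBIC))
E
```

```text
(no output)
```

View pics/topz.png

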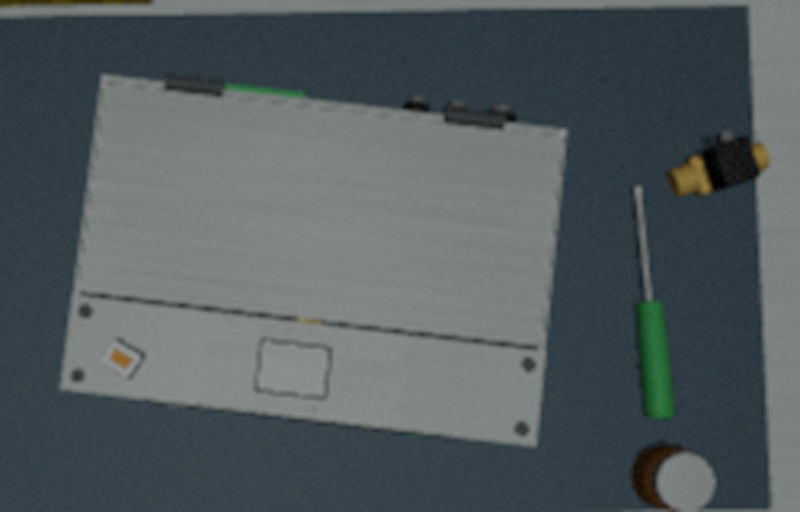

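View pics/scenez.png

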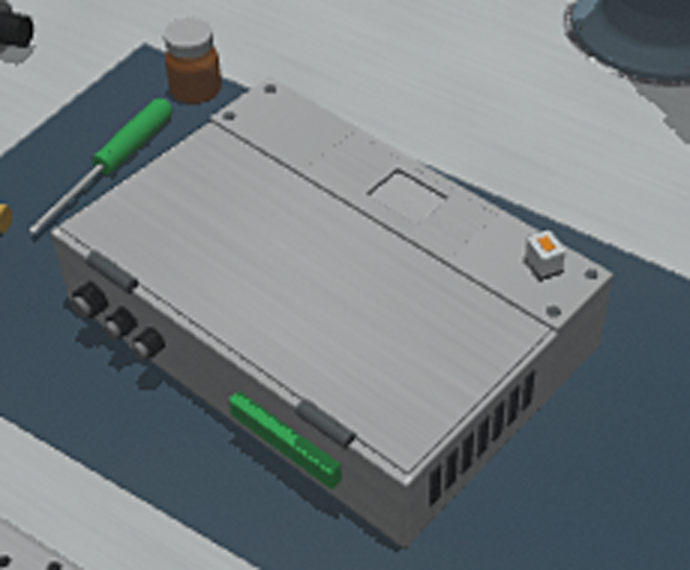

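```bash
cat >> h.py <<'E'
def fit():
    uv=np.array([(101,75),(567,128),(537,445),(61,388)])/3.2+[210,130]
    W=np.array([ray("top",u,0.095)[:2] for u in uv])
    M=np.array([(.126,.196),(.126,-.196),(-.135,-.2),(-.135,.2)])
    mc=M.mean(0);wc=W.mean(0);H=(M-mc).T@(W-wc)
    a=np.arctan2(H[0,1]-H[1,0],H[0,0]+H[1,1]);R=np.array([[np.cos(a),-np.sin(a)],[np.sin(a),np.cos(a)]])
    t=wc-R@mc
    return a,R,t,(R@M.T).T+t-W
E
python3 - <<'E'
from h import *
a,R,t,res=fit()
print(np.degrees(a),t,np.round(res*1e3,1).tolist())
b=lambda uv,z:R.T@(ray("top",uv,z)[:2]-t)
print("plate",b(np.array([293,369])/3.2+[210,130],.095),"relay",b((249,241),.12))
for n,uv,z in [("pm",(304.6,244.2),.095),("bay",(313.9,197.8),.08),("housing",(307.7,212),0.)]: print(n,b(uv,z))
print("jar",ray("top",(424,280),.075),"capac",ray("top",(138,263),.086))
for P in [(-.135,.2),(-.135,-.2),(.126,-.196),(.126,.196),(-.095,0)]:
    print(P,proj("scene",[*(R@np.array(P)+t),.095]))
# IK pre-check
yaw=a
for hy in (-.13,0,.05):
    w=R@np.array([-.095,hy])+t; 
    for k in (yaw,yaw+np.pi/2,yaw-np.pi/2,yaw+np.pi):
        q=[np.cos(k/2),np.sin(k/2),0,0]
        print(hy,w,np.round(inverse_kinematics([*w,.13],q) if inverse_kinematics([*w,.13],q) is not None else [],2))
E
```

```text
-7.6334382051948655 [ 0.57142644 -0.0655159 ] [[-3.6, -2.9], [-3.4, 3.5], [4.0, -0.4], [3.0, -0.2]]
plate [-0.09980031  0.00901445] relay [-0.10488557  0.14826074]
pm [-0.09590604  0.001268  ]
bay [ 0.03306971 -0.0105158 ]
housing [-0.00052907 -0.00162039]
jar [ 0.37455813 -0.37357152  0.075     ] capac [0.43396043 0.39669438 0.086     ]
(-0.135, 0.2) [342.06410585 210.40569044]
(-0.135, -0.2) [227.6569621  144.90976546]
(0.126, -0.196) [157.844195   194.08711971]
(0.126, 0.196) [274.07582396 276.16220646]
(-0.095, 0) [271.19062113 183.07312063]
-0.13 [ 0.45999979 -0.18174455] [-0.34  0.3   0.72  2.09 -0.27  0.84 -1.17]
-0.13 [ 0.45999979 -0.18174455] [-0.33  0.3   0.7   2.09 -0.26  0.84  0.39]
-0.13 [ 0.45999979 -0.18174455] [-0.78  0.72  1.38  2.11 -0.84  1.06 -2.23]
-0.13 [ 0.45999979 -0.18174455] [-0.58  0.4   1.02  2.1  -0.45  0.87  2.14]
0 [ 0.47726832 -0.05289659] [-0.78  0.32  0.91  2.13 -0.34  0.84 -1.36]
0 [ 0.47726832 -0.05289659] [-0.8   0.32  0.94  2.13 -0.35  0.84  0.22]
0 [ 0.47726832 -0.05289659] [-1.07  0.67  1.39  2.14 -0.8   1.03 -2.52]
0 [ 0.47726832 -0.05289659] [-0.72  0.29  0.84  2.13 -0.29  0.83  1.74]
0.05 [ 0.48391006 -0.00333968] [-0.85  0.31  0.88  2.12 -0.32  0.84 -1.48]
0.05 [ 0.48391006 -0.00333968] [-0.86  0.32  0.89  2.12 -0.33  0.84  0.1 ]
0.05 [ 0.48391006 -0.00333968] [ 0.97  0.55 -1.23  2.05  0.62  0.99  2.42]
0.05 [ 0.48391006 -0.00333968] [-0.76  0.28  0.76  2.12 -0.27  0.83  1.61]
```

```bash
python3 - <<'E'
from h import *
T=np.array(camera_params("wrist")["camera_from_world"]);print(-T[:3,:3].T@T[:3,3]-read_eef_pos(), T[2,:3])
from scipy.spatial.transform import Rotation as Ro
r=Ro.from_quat(read_tcp_rot()); print(r.as_matrix().round(3), r.inv().apply(-T[:3,:3].T@T[:3,3]-read_eef_pos()), r.inv().apply(T[2,:3]))
im=cv2.imread("pics/top0.png"); c=im[220:275,215:395]; cv2.imwrite("pics/topz2.png",cv2.resize(c,None,fx=4.4,fy=4.4,interpolation=cv2.INTER_CUBIC))
E
```

```text
[-0.076005    0.02078471  0.12416435] [ 0.30041493 -0.07536316 -0.95082662]
[[-0.97   0.243 -0.   ]
 [ 0.243  0.97  -0.   ]
 [ 0.    -0.    -1.   ]] [ 0.07878098  0.00166686 -0.12416251] [-3.09746642e-01  1.44356960e-05  9.50819130e-01]
```

View pics/topz2.png

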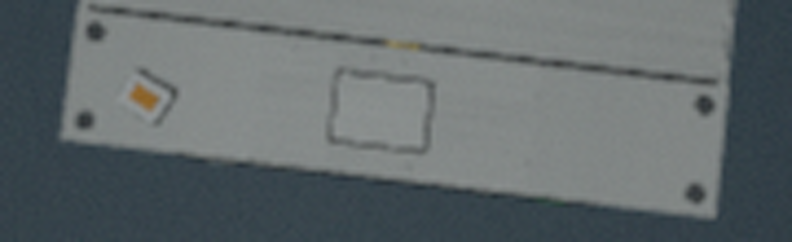

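```bash
cat >> h.py <<'E'
A,RB,TB,_=fit()
k=A+np.pi
Q=[np.cos(k/2),np.sin(k/2),0,0]
def W(x,y,z): return [*(RB@np.array([x,y])+TB),z]
def B(p): return np.array([*(RB.T@(np.array(p[:2])-TB)),p[2]])
E
python3 - <<'E'
from h import *
move_ptp(W(-.10,-.05,.27),Q); 
p=camera_params("wrist"); im=read_camera("wrist"); cv2.imwrite("pics/w1.png",im[:,:,::-1])
np.savez("w1.npz",K=p["K"],T=p["camera_from_world"])
for n in ["panel_mid","bay_mid","relay"]:
    r=tip_of("wrist",n); print(n,[(np.round(d["at"],1).tolist(),round(d["confidence"],2)) for d in r[:2]])
print(read_time_s(),read_eef_pos(),W(-.10,-.05,.27),read_qpos().round(2))
move_gripper(0.0)
print(read_time_s(),read_finger_gap(),read_ft_force())
for P in [(-.135,.2),(-.135,-.2),(-.055,-.2),(-.055,.2),(-.095,0)]: print(P,proj("wrist",[*(RB@np.array(P)+TB),.095],p))
E
```

```text
panel_mid []
bay_mid [([333.7, 313.8], 0.98)]
relay [([508.3, 183.9], 0.98)]
4.5 [ 0.4658865  -0.10127317  0.27003806] [np.float64(0.46567088286272285), np.float64(-0.10178932175680959), 0.27] [-0.98 -0.01  1.13  2.02  0.01  1.13  1.59]
5.2667 0.000223897764907493 [-0.44205013  0.14935376 -0.94796484]
(-0.135, 0.2) [564.25627865 153.6827315 ]
(-0.135, -0.2) [107.82464052 153.38613802]
(-0.055, -0.2) [121.1571299  238.05969096]
(-0.055, 0.2) [542.50976915 238.29587585]
(-0.095, 0) [333.90359316 197.54753977]
```

View pics/w1.png

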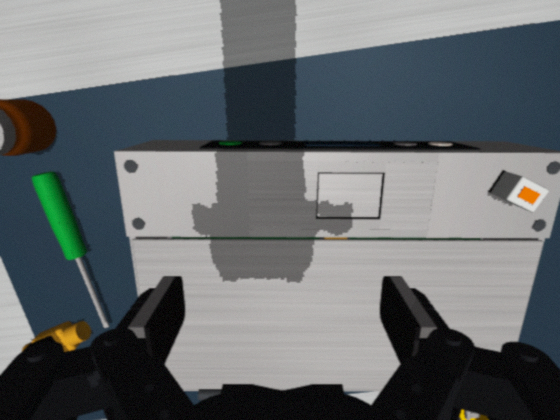

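```bash
cat > fit2.py <<'E'
from h import *
im=cv2.imread("pics/w1.png")
a=cv2.resize(im[135:250,105:205],None,fx=4,fy=4,interpolation=cv2.INTER_CUBIC);b=cv2.resize(im[135:250,470:560],None,fx=4,fy=4,interpolation=cv2.INTER_CUBIC)
cv2.imwrite("pics/w1c.png",np.hstack([a,b]))
E
python3 fit2.py
```

```text
(no output)
```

View pics/w1c.png

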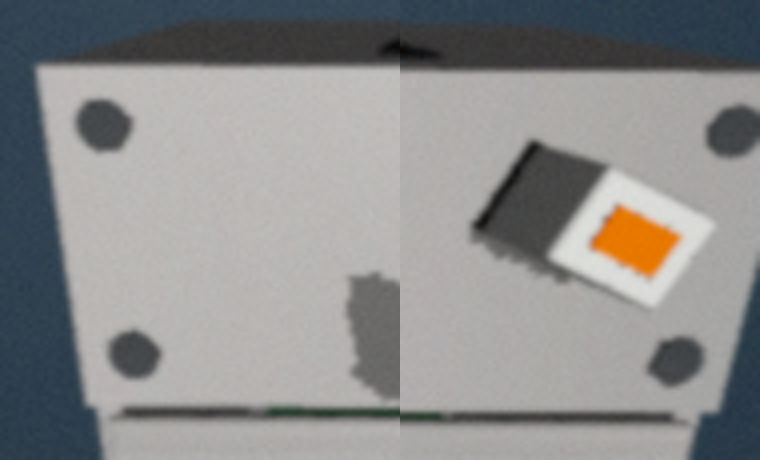

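```bash
cat >> fit2.py <<'E'
d=np.load("w1.npz");p={"K":d["K"],"camera_from_world":d["T"]}
uv=[(114.5,151.3),(126.5,236.5),(549.5,238)];M=np.array([(-.135,-.2),(-.055,-.2),(-.055,.2)])
from scipy.optimize import least_squares
def f(v,full=False):
    R=np.array([[np.cos(v[0]),-np.sin(v[0])],[np.sin(v[0]),np.cos(v[0])]])
    r=np.array([proj("wrist",[*(R@m+v[1:3]),v[3]],p)-u for m,u in zip(M,uv)]).ravel()
    return r
for s in (f,lambda v:f([*v,.095])):
    x0=[A,*TB]+([.095] if s is f else [])
    s=least_squares(s,x0); v=s.x; print(np.degrees(v[0]),v[1:],np.round(s.fun,1))
R=np.array([[np.cos(v[0]),-np.sin(v[0])],[np.sin(v[0]),np.cos(v[0])]])
for n,u,z in [("plate",(350,195.5),.093),("relay",(520,193),.12),("bay",(333.7,313.8),.095)]: print(n,R.T@(ray("wrist",u,z,p)[:2]-v[1:3]))
E
python3 fit2.py
```

```text
-7.83325864495841 [ 0.57096474 -0.05963931  0.09572233] [-0.3 -0.   0.3 -0.  -0.   0.1]
-7.815227287090831 [ 0.57106645 -0.05969478] [ 0.   0.1  0.6 -0.2 -0.7 -0.2]
plate [-0.09529858  0.00896268]
relay [-0.10531779  0.1448147 ]
bay [0.02977318 0.00010131]
```

```bash
cat >> h.py <<'E'
A=np.radians(-7.82);TB=np.array([.57104,-.05968]);RB=np.array([[np.cos(A),-np.sin(A)],[np.sin(A),np.cos(A)]])
k=A+np.pi
Q=[np.cos(k/2),np.sin(k/2),0,0]
E
python3 - <<'E'
from h import *
move_ptp(W(-.098,-.13,.16),Q)
movel(W(-.098,-.13,.121),Q,speed=.08); pause(.15)
f0=read_ft_force(); print(read_time_s(),B(read_eef_pos()).round(4),f0.round(2))
z=.121
while z>.108:
    z-=.0007; movel(W(-.098,-.13,z),Q,speed=.02); 
    f=read_ft_force()-f0
    if f[2]>1.2: break
pause(.1)
print(z,read_time_s(),B(read_eef_pos()).round(4),(read_ft_force()-f0).round(2))
np.save("f0.npy",f0)
E
```

```text
6.6417 [-0.0974 -0.1301  0.1216] [ 0.06 -0.08 -0.02]
0.11399999999999993 9.2417 [-0.0978 -0.1301  0.1142] [-0.63 -0.29  2.32]
```

```bash
python3 - <<'E'
from h import *
f0=np.load("f0.npy")
z=.1140; y=-.13; L=[]
while y<.01:
    y=min(y+.006,.012); movel(W(-.097,y,z),Q,speed=.05)
    f=read_ft_force()-f0; e=B(read_eef_pos()); L.append((round(y,3),*e.round(4),*f.round(2)))
    if f[2]>3.5: z-=-.0003
    elif f[2]<1.0 and y<-.04: z-=.0003
    if y>-.04 and f[2]<.4: break
for l in L: print(*l)
print(read_time_s(),z)
E
```

```text
-0.124 -0.0967 -0.124 0.1142 -1.65 0.03 2.69
-0.118 -0.0968 -0.1179 0.1142 -0.42 -0.5 3.37
-0.112 -0.0967 -0.1118 0.1142 -0.62 -1.88 3.75
-0.106 -0.0972 -0.105 0.1142 -1.76 0.39 2.81
-0.1 -0.0971 -0.0992 0.1142 -0.12 0.54 3.56
-0.094 -0.0972 -0.0928 0.1142 0.11 -0.48 0.72
-0.088 -0.097 -0.0873 0.1142 -0.61 0.37 -0.05
-0.082 -0.0969 -0.0819 0.1141 -1.26 -0.55 1.92
-0.076 -0.097 -0.0752 0.114 -0.42 0.32 3.43
-0.07 -0.0969 -0.0693 0.114 0.03 -0.2 1.76
-0.064 -0.097 -0.0634 0.114 0.09 0.03 3.02
-0.058 -0.0969 -0.0574 0.114 -0.61 0.51 2.26
-0.052 -0.097 -0.0514 0.114 -0.49 0.08 2.55
-0.046 -0.097 -0.0453 0.114 -0.95 -0.37 2.23
-0.04 -0.097 -0.0393 0.114 -0.67 -0.33 1.44
-0.034 -0.0969 -0.0333 0.114 -0.4 0.25 1.32
-0.028 -0.097 -0.0274 0.114 0.38 0.54 2.05
-0.022 -0.097 -0.0213 0.114 -1.0 0.56 2.14
-0.016 -0.0972 -0.0152 0.1137 0.18 0.31 0.42
-0.01 -0.097 -0.0094 0.1139 -1.01 -0.2 -0.61
14.5833 0.114
```

```bash
python3 - <<'E'
from h import *
f0=np.load("f0.npy")
movel(W(-.1,.009,.1143),Q,speed=.05); 
f1=read_ft_force(); print((f1-f0).round(2))
for z in (.112,.110,.108,.1065,.1055):
    movel(W(-.1,.009,z),Q,speed=.03); print(z,B(read_eef_pos()).round(4),(read_ft_force()-f1).round(2))
pause(.1); print((read_ft_force()-f1).round(2))
movel(W(-.1,.009,.125),Q,speed=.1); movel(W(-.17,.009,.2),Q,speed=.2)
print(read_time_s()); pause(.8)
cv2.imwrite("pics/s2.png",read_camera("scene")[:,:,::-1]); cv2.imwrite("pics/t2.png",read_camera("top")[:,:,::-1])
for c in("top","scene"):
  for n in ["reset_top","drain_top"]:
    print(c,n,[(np.round(d["at"],1).tolist(),round(d["confidence"],2)) for d in tip_of(c,n)[:2]])
print(read_time_s())
E
```

```text
[ 0.36 -0.3   0.75]
0.112 [-0.1     0.0087  0.1119] [ 0.67  0.1  -1.14]
0.11 [-0.1     0.0087  0.11  ] [-0.61  0.44  2.64]
0.108 [-0.1     0.0087  0.1081] [-2.46 -0.26  4.05]
0.1065 [-0.1     0.0087  0.1066] [-2.18  0.03  3.77]
0.1055 [-0.1     0.0087  0.1059] [-2.75  0.41  6.99]
[-2.49  0.8   7.74]
18.5583
top reset_top [([332.9, 198.4], 0.53)]
top drain_top [([290.8, 193.0], 0.51)]
scene reset_top [([219.6, 207.4], 0.67)]
scene drain_top [([255.9, 230.2], 0.49)]
19.6583
```

View pics/s2.png

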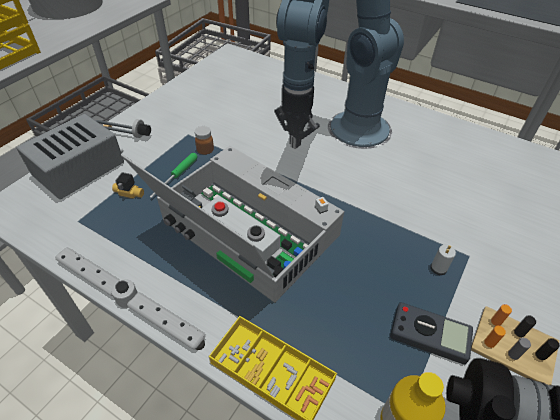

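View pics/t2.png

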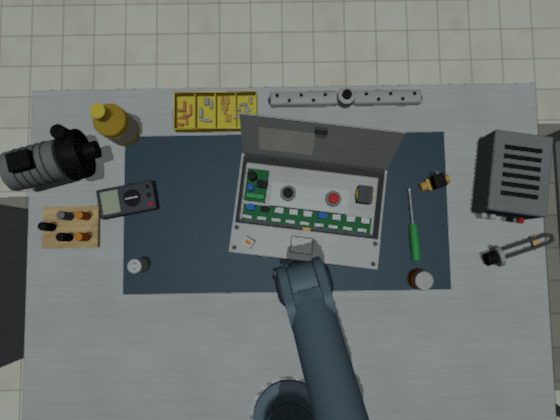

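```bash
python3 - <<'E'
from h import *
for c in ("top","scene"):
    im=cv2.imread(f"pics/{'t' if c=='top' else 's'}2.png").astype(int); m=(im[...,2]>130)&(im[...,1]<80)&(im[...,0]<80)
    lo,hi=((320,185),(345,212)) if c=="top" else ((205,195),(235,220))
    ys,xs=np.nonzero(m[lo[1]:hi[1],lo[0]:hi[0]]); u=(xs.mean()+lo[0],ys.mean()+lo[1]); print(c,u,len(xs))
    for z in(.07,.08,.09): print(z,B(ray(c,u,z)).round(4))
move_ptp(W(-.05,-.05,.27),Q)
p=camera_params("wrist");im=read_camera("wrist");cv2.imwrite("pics/w3.png",im[:,:,::-1])
for n in ["reset_top","drain_top"]:
    for d in tip_of("wrist",n)[:2]: print(n,np.round(d["at"],1),d["confidence"],B(ray("wrist",d["at"],.08,p)))
im=im.astype(int);m=((im[...,0]>120)&(im[...,1]<80)&(im[...,2]<80)).astype(np.uint8)
n,_,st,ce=cv2.connectedComponentsWithStats(m)
for i in range(1,n):
    if st[i,4]>80: print(st[i],ce[i],B(ray("wrist",ce[i],.08,p)))
print(read_time_s())
E
```

```text
top (np.float64(333.26), np.float64(197.84)) 50
0.07 [ 0.0418 -0.0697  0.07  ]
0.08 [ 0.0405 -0.0687  0.08  ]
0.09 [ 0.0392 -0.0677  0.09  ]
scene (np.float64(219.24137931034483), np.float64(205.25862068965517)) 58
0.07 [ 0.038  -0.0715  0.07  ]
0.08 [ 0.0441 -0.0641  0.08  ]
0.09 [ 0.0501 -0.0568  0.09  ]
reset_top [331.4 272.3] 0.59 [0.03741892 0.00148256 0.08      ]
reset_top [269.5 278.7] 0.46 [ 0.04465916 -0.06226132  0.08      ]
drain_top [388.5 275.5] 0.67 [0.04122892 0.06051598 0.08      ]
20.4583
```

View pics/w3.png

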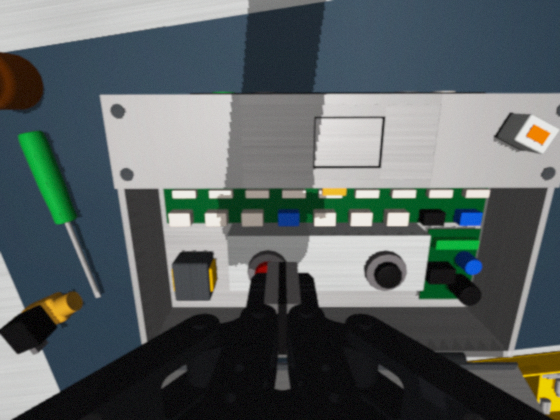

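```bash
python3 - <<'E'
from h import *
x,y=.042,-.063
move_ptp(W(x,y,.16),Q); movel(W(x,y,.104),Q,speed=.08); pause(.15)
f1=read_ft_force()
for z in (.1015,.1,.0985,.097,.0955,.094,.0932,.0925):
    movel(W(x,y,z),Q,speed=.03); f=read_ft_force()-f1; print(z,B(read_eef_pos()).round(4),f.round(2))
    if f[2]>12: break
pause(.15); print((read_ft_force()-f1).round(2))
cv2.imwrite("pics/s4.png",read_camera("scene")[:,:,::-1])
movel(W(x,y,.16),Q,speed=.1); movel(W(-.15,y,.25),Q,speed=.25); pause(.3)
cv2.imwrite("pics/s5.png",read_camera("scene")[:,:,::-1]);cv2.imwrite("pics/t5.png",read_camera("top")[:,:,::-1])
print(read_time_s(),read_ft_force())
a=cv2.imread("pics/s4.png")[100:320,110:390];b=cv2.imread("pics/s5.png")[100:320,110:390]
cv2.imwrite("pics/s45.png",cv2.resize(np.hstack([a,b]),None,fx=1.42,fy=1.42))
E
```

```text
0.1015 [ 0.0419 -0.0629  0.1015] [-0.23  0.26 -0.8 ]
0.1 [ 0.0419 -0.063   0.0999] [ 0.36  0.74 -0.61]
0.0985 [ 0.0423 -0.0631  0.0988] [-0.18 -0.45  1.58]
0.097 [ 0.0423 -0.0631  0.0972] [0.92 0.36 2.28]
0.0955 [ 0.0423 -0.063   0.0957] [ 0.19 -0.1   3.44]
0.094 [ 0.0423 -0.0631  0.0942] [0.27 1.09 3.75]
0.0932 [ 0.0423 -0.063   0.0934] [-0.81  0.32  3.67]
0.0925 [ 0.0423 -0.0631  0.0932] [-0.55 -0.56  6.85]
[-0.81  1.03  7.9 ]
26.9667 [-0.90558371 -0.93839303  0.20239491]
```

View pics/s45.png

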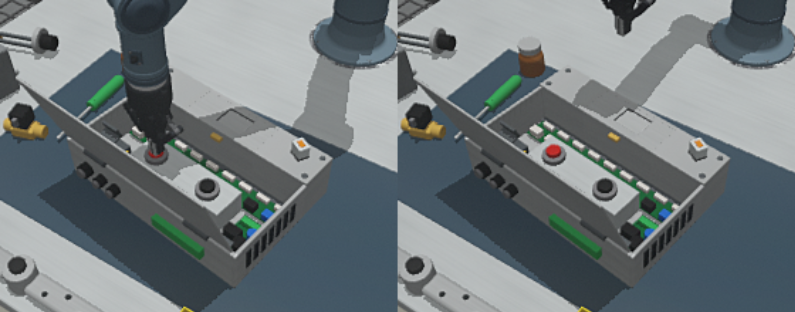

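View pics/t5.png

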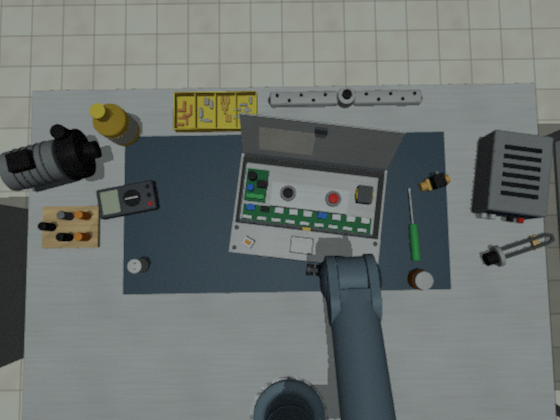

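The left half shows the fingers on the red button. The right half shows the cover open and the red cap standing out again. The black button is untouched and the loose parts are where they were: relay (249,242), jar (421,280), capacitor (138,265) in the top view. The arm is clear of everything.

```bash
python3 -c "
from bench import *
sign_off(); print(read_time_s())"
```

```text
the job is handed in; nothing more can be done
the job is handed in; nothing more can be done
```

The job is done and handed in at about 27 s of the 64 s allowed. The cover stands open and the red button has been pressed and has come out again.

- **Finding the catch:** I touched the plain right-hand end of the panel with closed fingertips and slid left at a measured 0–4 N. The force dropped off at y ≈ −0.015 m, which fits the plate seen at about +9 mm in the wrist picture.
- **Opening the cover:** I pressed the plate right down (about 6 mm, just under 8 N), and the cover sprang open by itself.
- **Reset button:** I pressed the red button right in. Its spring force rose to 3.7 N over about 5.5 mm of travel, then it hit its stop at about 8 N. I then backed off.

**Last checks:** the final pictures show the cover open, the red cap out, the black button untouched, the loose parts where they were and the arm clear. That the catch came up again is judged only by eye from the last top picture.

**Disagreements:**
- The box position from the top camera was about 6 mm off in y from the wrist-camera fit. I used the wrist fit, which matched the later touches.
- During the slide, the force briefly read near zero at about y = −0.09 m. Contact came back after that and stayed until the plate.
- One network reading of the red button in the wrist picture (59 % confidence) was wrong, because the fingers partly hid the button. I used the other views instead.

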